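Scrape the chips off the polished panel and check the stop gap

ROBOT

A 6-joint arm with a two-finger parallel gripper is mounted at the origin on the work surface. World frame = base frame: x ahead of the robot, y to its left, z up, the work surface at z = 0. Lengths are in m, angles in rad, forces in N, time in s.
With the tool pointing down it reaches from about 0.25 to 0.725 m from the base axis. Payload 4 kg.
Tool frame: the origin (TCP) lies midway between the tips of the shut fingers; the grasp point (between the pads) lies 19 mm behind it; z points along the fingers, y is the line along which they close (so a half turn about z gives the same grasp; the last joint's range is limited). The gripper opens to 85 mm and grips with 20 to 120 N. Pads are 22 mm wide; open, the fingers measure 114 mm over their backs; the gripper's body (76 mm by 85 mm) begins 54 mm behind the grasp point. The pads swing forward as they close: fully open they stand 13 mm farther back than shut.
Start: joints at [-1.173, 0.241, 0.005, 1.335, 0, 1.571], TCP at [0.194, -0.461, 0.231] pointing down, gripper open.
Joint ranges: [-2.72, 2.72], [-1.05, 1.87], [-1.09, 1.28], [-1.99, 2.15], [-1.42, 1.44], [-3.14, 3.14]. Speed limits (rad/s): [2.79, 2.79, 3.14, 3.14, 3.14, 3.14].

INTERFACE

Orientations are given as a unit quaternion [x, y, z, w].
In Python, from plant import manip gives the robot as it stands. The module is installed in compiled form; this text tells all that it offers.
- The arm moves only by the tool move_arm, never from a script. Its argument "plan" is a list of rows, each a list of 3 entries, a list of its own where there are three numbers: the opening, from 0 (shut) to 1 (fully open), then the shift along the tool's x, y, z normalised to -1 to 1, where 1 is 0.2 m, then the turn about the tool's z normalised to -1 to 1, where 1 is pi rad. In form: [[fingers, [dx, dy, dz], yaw], ...]. A call has 1 to 5 rows; each row is the pose to reach, as a shift and turn from the pose commanded when the call began, along the tool's axes at that moment, turning the shorter way round; what a row does not reach only later rows make up. A row lasts 1/8 s, in which the tool goes at most 62.5 mm and 10.7 degrees, less where a joint would pass 70% of its speed; a pose out of reach is approached as far as the arm can. A call with a number of a shift or a turn outside -1 to 1 is refused whole. A call with a gripper value outside its range is refused whole. The fingers move at their own pace and stop on an object; "force" is the grip in N (left out, the last holds). Time passes only in rows, so rows that repeat a pose let the fingers close. It gives the time, the measured TCP pose, the force, the opening and the grip force at its end, in the units of the state.
- manip.get_obs(): the state, without advancing time (a new reading comes with each control period).
- manip.snapshot(name): name is "scene" or "top"; returns a dict with "frame" (480x640x3 uint8, red, green, blue), "K" (3x3 intrinsics, pixels), "view" (4x4, takes a point from world to camera coordinates). Camera axes: x right, y up, looking along -z (the intrinsics and any distortion apply to the point x, -y, -z); pixel columns grow to the right and rows downward; lengths in m; the calibration is good to about 2 mm. A picture is of the moment at which its call begins. There is no depth.
- manip.close_job(): hands the job in; it is judged then, once.
The state is a dict: "time_s": time; "joints": joint angles; "qd": joint speeds; "tau": joint torques, N m; "tool_pos": TCP position; "eef_rot": TCP orientation; "force": force on the tool from outside, world axes, zero at the start; "ft_torque": the same for the moment, N m; "gripper_width": finger opening in m; "gripper_force": force on a finger pad.
Only numpy, scipy, OpenCV 4.12 (cv2) and the standard library are available. Lean on these libraries where they do the work, as an engineer would, in place of code of your own. Each camera call takes 0.05 s, during which the arm holds its last target. There are 200 camera calls.

TASK

Take the scraper off its hook, wipe every loose chip off the steel panel into the catch tray with it, touching the chips on the panel with nothing but the scraper. When the panel is clear, take the gauge off its hook, and check the gap between the two stop bars near both ends, first near the end on the screw clamp's side, then near the other: each time push the blade down until its shoulder rests on the bars, keep it there about a second and draw it out. In the end scraper and gauge hang on the rack's hooks again, one on each, and the other things on the bench have been left alone.

Things in the scene. Friction and masses are not known exactly. Their poses are not given: they have to be found in the camera images.
- fixture: Fixed fixture on the bench (place and yaw vary); origin at its bottom centre, z up. Polished dark steel panel, 200 mm in x, 240 in y, level face at z = 40 mm centred over the origin. Wooden strips 25 mm wide, tops at z = 55, along both x sides of panel and tray. A screw clamp 95 mm high stands outside the +x strip at x 129 to 139, y 30. Open edge at y = -120, stop at y = +120.
- tray (a point): Centre of the catch tray's floor, beyond and below the panel's open edge; axes as the fixture's, where it lies at y = -172, z = 4 mm. The sheet-steel tray is 200 mm in x and 105 in y, from the panel's edge (face 36 mm above the tray floor) to an outer wall 60 mm high.
- gap (a point): Middle of the stop's gap, level with the bar tops; axes as the fixture's, where it lies at y = 147, z = 85 mm. The stop is two aluminium bars along x, 240 mm long, 22 mm wide, tops at z = 85 (y 120 to 142 and 152 to 174), with a straight gap 10 mm wide and 49 mm deep along x between them. The screw clamp is on the +x side.
- rack: Fixed plywood rack (place and yaw vary): upright board 300 mm wide (y), 125 high; origin at the bottom centre of its front, which faces its own -x; z up. Two forked steel hooks stick out to -x at y = -70 and +70: each two prongs 8 mm wide with 34 mm free between, 70 mm long, tops at z = 115, upturned ends to z = 127 at x -64 to -70. Foot behind the board.
- hook0 (a point): Seat on the fork at the rack's y = -70 mm: midway between its prongs, on their top, 35 mm in front of the board, where the underside of a crossbar rests. Axes as the rack's.
- hook1 (a point): The same on the fork at the rack's y = +70 mm.
- scraper: Scraper: plain grey plastic block 70 mm wide (y), 16 thick (x), 34 high, with neck, crossbar and wooden grip above its middle (see scraper_grip), 250 g. Origin at the centre of its underside, z up. Starts hung upright on either hook, y along the rack's y: lift 15 to 25 mm, then draw out to the rack's -x. 
- scraper_grip (a point): Middle of its wooden grip (24 mm wide in y, 20 in x, from 88 to 144 mm above the underside), to be taken from above; directly above the origin, axes alike. Below the grip a steel crossbar 66 mm long in y, 10 in x, from 80 to 88 mm, by which it hangs, on a neck 20 mm (y) by 12 (x).
- gauge: Gauge: flat steel blade 36 mm wide (y), 6 thick (x; 4 over the lowest 6 mm), 34 long, pointing down; on it a shoulder plate 26 (x) by 40 (y) by 8 mm, neck, crossbar and wooden grip (see gauge_grip), 200 g. Origin at the blade's tip, z up. Hangs as the scraper does. Fully in the gap: shoulder on the bars, origin 34 mm below point gap.
- gauge_grip (a point): Middle of its wooden grip (24 mm wide in y, 20 in x, from 88 to 144 mm above the underside), to be taken from above; directly above the origin, axes alike. Below the grip a steel crossbar 66 mm long in y, 10 in x, from 80 to 88 mm, by which it hangs, on a neck 20 mm (y) by 12 (x).
- chip0: Loose steel chip (offcut), 22 x 16 x 8 mm, 20 g, lying on the panel; origin at the centre of its underside. May be absent.
- chip1: Loose steel chip (offcut), 24 x 14 x 8 mm, 20 g, lying on the panel; origin at the centre of its underside. May be absent.
- chip2: Loose steel chip (offcut), 22 x 16 x 8 mm, 20 g, lying on the panel; origin at the centre of its underside. May be absent.
- chip3: Loose steel chip (offcut), 24 x 14 x 8 mm, 20 g, lying on the panel; origin at the centre of its underside. May be absent.
- chip4: Loose steel chip (offcut), 22 x 16 x 8 mm, 20 g, lying on the panel; origin at the centre of its underside. May be absent.
- chip5: Loose steel chip (offcut), 24 x 14 x 8 mm, 20 g, lying on the panel; origin at the centre of its underside. May be absent.
- chip6: Loose steel chip (offcut), 22 x 16 x 8 mm, 20 g, lying on the panel; origin at the centre of its underside. May be absent.
- chip7: Loose steel chip (offcut), 24 x 14 x 8 mm, 20 g, lying on the panel; origin at the centre of its underside. May be absent.
- tin: Bystander: closed metal tin, 68 mm across, 75 mm high, origin at its underside.
- sand_block: Bystander: cork sanding block 60 x 100 x 30 mm, origin at its underside.
- disc: Bystander: felt polishing disc 100 mm across, 22 mm thick, origin at its underside.
There are look-alikes about, which are no part of the job. What is shaped like the gauge but black or green is not meant.

How it is judged:
By the outcome, as a careful person would: the job done as asked, in the order asked, and still so for the second after the job is handed in, with the robot touching nothing.
Of chip0, chip1, chip2, chip3, chip4, chip5, chip6, chip7 only 4 to 7 are there at a start; the rules pass over those that are not, and their reading is None.
At some moment in a run one of chip0, chip1, chip2, chip3, chip4, chip5, chip6, chip7 may be knocked a few centimetres aside while the robot is not near it.
It also fails if it takes over 192 s, if anything falls off the work surface, if the arm or the gripper's body presses on something with over 40 N, if the wrist force passes 120 N, or if a joint passes its speed limit or range.

## Working session

There is one attempt and no reset: what is moved stays moved. The work goes in short steps, Python scripts to look and compute and a tool call to move; the robot and the scene stay as the last step left them, time stands still between calls to the robot, and variables do not carry over. Pictures are saved under pics/ and viewed, at most 14 in all, crops included, and the job is handed in when it is done.

Besides the shell and the picture viewer there is one more tool, called after ">>>" as name(argument=value, ...) on one line, values as JSON. move_arm: Moves the arm, as the interface text tells. Scaled input: -1 to 1 covers 0.2 m each way for a shift and pi rad each way for a turn. Its arguments: {"type":"object","properties":{"plan":{"type":"array"},"force":{"type":"number"}},"required":["plan"]}

```bash
mkdir -p pics; python3 - <<'E'
from plant import manip
import cv2,numpy as np
for n in("scene","top"):
    s=manip.snapshot(n);cv2.imwrite(f"pics/{n}0.png",s["frame"][:,:,::-1]);np.savez(f"{n}0.npz",**s)
    print(n,s["K"].round(1).tolist(),s["view"].round(4).tolist(),[k for k in s])
print(manip.get_obs())
E
```

```text
scene [[497.2, 0.0, 324.5], [0.0, 497.2, 242.7], [0.0, 0.0, 1.0]] [[0.7746, 0.6324, -0.008, -0.4554], [-0.414, 0.5167, 0.7494, 0.09], [0.478, -0.5772, 0.6621, -1.4363], [0.0, 0.0, 0.0, 1.0]] ['frame', 'K', 'view']
top [[558.1, 0.0, 319.6], [0.0, 558.1, 237.4], [0.0, 0.0, 1.0]] [[-0.0209, -0.9997, 0.0105, 0.0577], [0.9909, -0.0194, 0.1334, -0.5462], [-0.1331, 0.0132, 0.991, -1.5584], [0.0, 0.0, 0.0, 1.0]] ['frame', 'K', 'view']
{'time_s': 0.1, 'joints': array([-1.17301722e+00,  2.41341452e-01,  3.84671902e-03,  1.33518415e+00,
        8.44186508e-06,  1.57078261e+00]), 'qd': array([-0.00086445,  0.00079764,  0.00336786,  0.00022309, -0.00074786,
        0.00081061]), 'tau': array([-4.24474529e-04, -3.73137474e+01,  2.53010005e+01,  1.08107945e-02,
       -2.14827469e-05,  4.84653725e-06]), 'tool_pos': array([ 0.19346927, -0.46043959,  0.2304954 ]), 'eef_rot': array([ 9.80284796e-01,  1.97587531e-01, -1.81834163e-04, -9.23555756e-04]), 'force': array([-0.33056076, -0.53909989, -0.18906597]), 'ft_torque': array([-0.06006319,  0.05431398, -0.01007006]), 'gripper_force': 0.0, 'gripper_width': 0.08514079413146838}
```

View pics/scene0.png

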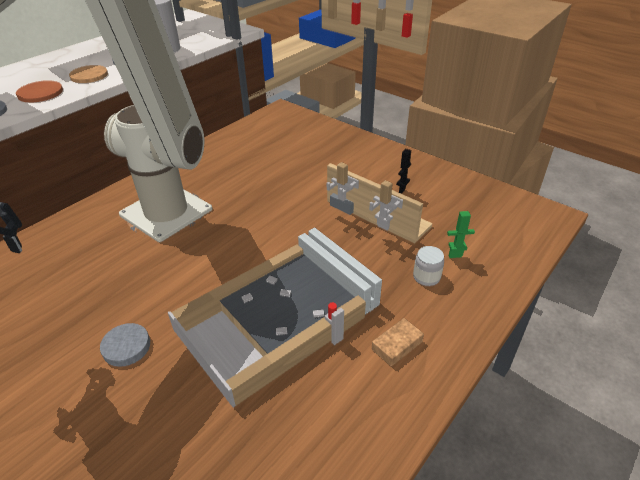

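View pics/top0.png

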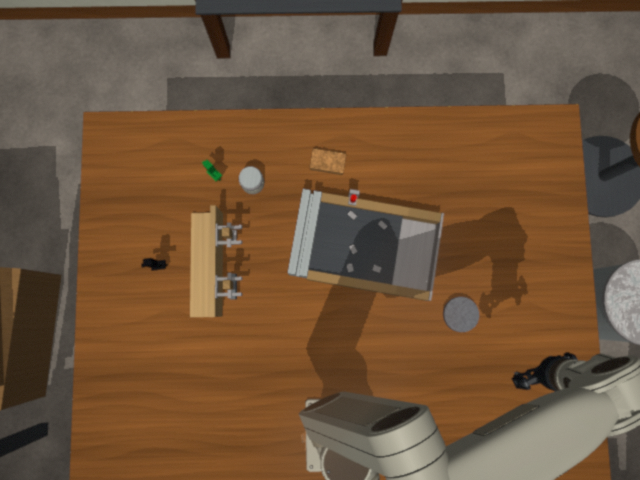

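The scraper (grey block) hangs on the fork nearer the robot and the gauge on the farther one. The fixture is at top (365,245), with 5 chips at top (352,215), (382,225), (353,249), (350,268) and (376,268). I'll zoom in for fitting.

```bash
cat > h.py <<'E'
import numpy as np,cv2
def load(n):
    s=np.load(n);return s["frame"],s["K"],s["view"]
def ray(px,K,V,z):
    px=np.atleast_2d(px).astype(float)
    d=np.c_[(px[:,0]-K[0,2])/K[0,0],-(px[:,1]-K[1,2])/K[1,1],-np.ones(len(px))]
    R=V[:3,:3];c=-R.T@V[:3,3];d=d@R
    return c+d*((z-c[2])/d[:,2])[:,None]
def proj(P,K,V):
    P=np.atleast_2d(P);p=P@V[:3,:3].T+V[:3,3]
    return np.c_[K[0,2]+K[0,0]*p[:,0]/-p[:,2],K[1,2]+K[1,1]*p[:,1]/p[:,2]]
E
python3 - <<'E'
import cv2
a=cv2.imread("pics/top0.png")[180:330,185:445];cv2.imwrite("pics/c1.png",cv2.resize(a,None,fx=3,fy=3,interpolation=cv2.INTER_CUBIC))
a=cv2.imread("pics/scene0.png")[145:305,225:445];cv2.imwrite("pics/c2.png",cv2.resize(a,None,fx=3.5,fy=3.5,interpolation=cv2.INTER_CUBIC))
E
```

```text
(no output)
```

View pics/c1.png

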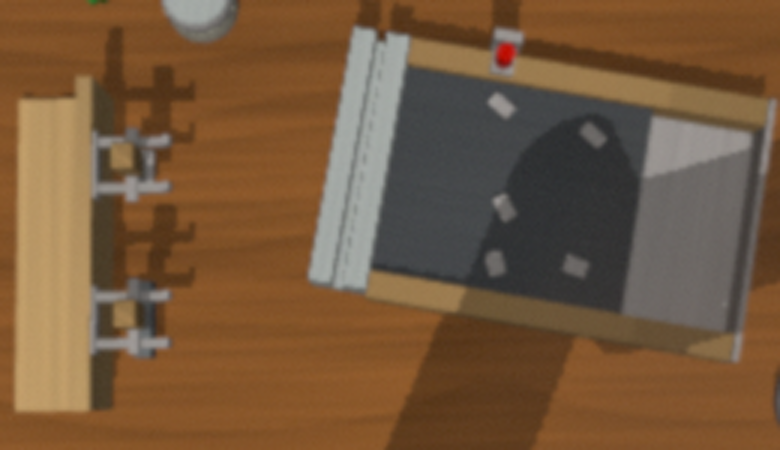

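View pics/c2.png

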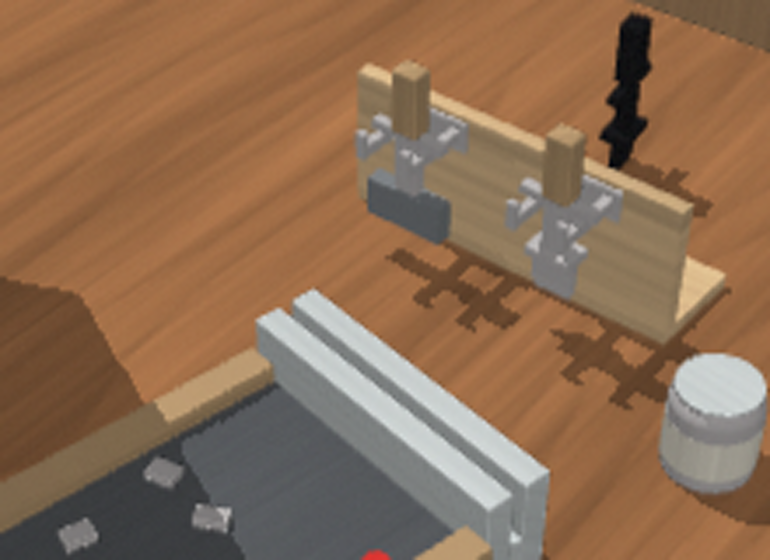

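```bash
cat > m.py <<'E'
from h import *
T=load("top0.npz")[1:];S=load("scene0.npz")[1:]
t=lambda p:(np.atleast_2d(p)+.5)/3-.5+[185,180]
s=lambda p:(np.atleast_2d(p)+.5)/3.5-.5+[225,145]
def fit(A,B):
    A=np.array(A,float);B=np.array(B)[:,:2];a=A-A.mean(0);b=B-B.mean(0)
    th=np.arctan2((a[:,0]*b[:,1]-a[:,1]*b[:,0]).sum(),(a*b).sum())
    R=np.array([[np.cos(th),-np.sin(th)],[np.sin(th),np.cos(th)]]);c=B.mean(0)-R@A.mean(0)
    return th,c,R,(A@R.T+c-B)*1e3
F=np.array([[.12,.174],[-.12,.174],[.12,.12],[-.12,.12]])
a=ray(t([[354,27],[308,280],[410,36],[366,291]]),*T,.085)
b=ray(s([[549,472],[312,290],[490,512],[258,318]]),*S,.085)
for n,x in(("top",a),("sc",b)):
    th,c,R,r=fit(F,x);print(n,th,c,r.round(1).tolist())
th,c,R,r=fit(np.r_[F,F],np.r_[a,b]);print("both",th,c)
ch=ray(t([[502,105],[593,135],[504,207],[495,264],[576,265]]),*T,.048)
print("chips fix top",((ch[:,:2]-c)@R*1e3).round().tolist())
ch=ray([[247,298],[271,280],[285,293],[318,313],[281,331]],*S,.048)
print("chips fix sc",((ch[:,:2]-c)@R*1e3).round().tolist())
G=np.array([[0,-.15],[0,.15]])
a=ray(t([[93,76],[91,410]]),*T,.125);b=ray(s([[685,215],[359,72]]),*S,.125)
for n,x in(("top",a),("sc",b),("both",np.r_[a,b])):
    th2,c2,R2,r=fit(G if len(x)==2 else np.r_[G,G],x);print("rack",n,th2,c2,r.round(1).tolist())
print("hooks",(R2@[-.035,-.07]+c2),(R2@[-.035,.07]+c2))
print("grips gauge,scraper top",ray(t([[122,155],[124,312]]),*T,.179).round(4).tolist())
print("sc",ray(s([[566,134],[411,70]]),*S,.179).round(4).tolist())
E
python3 m.py
```

```text
top -0.1911456490069301 [ 0.52853884 -0.05563298] [[0.0, 0.5], [-0.1, 0.0], [-0.7, -0.4], [0.7, -0.1]]
sc -0.19485822020654456 [ 0.52967823 -0.05790361] [[1.1, 0.7], [0.0, 2.9], [-0.4, -0.7], [-0.6, -2.9]]
both -0.19299474545497186 [ 0.52910952 -0.05676875]
chips fix top [[77.0, 25.0], [63.0, -65.0], [-19.0, 7.0], [-74.0, 7.0], [-62.0, -68.0]]
chips fix sc [[-57.0, -72.0], [-69.0, 1.0], [-15.0, 2.0], [80.0, 22.0], [68.0, -69.0]]
rack top 1.5687644396522733 [0.47997086 0.32824687] [[0.4, -0.0], [-0.4, 0.0]]
rack sc 1.568747403078205 [0.48134119 0.32738436] [[0.2, -0.0], [-0.2, 0.0]]
rack both 1.5687559151677348 [0.48065602 0.32781562] [[1.1, -0.4], [0.2, -0.4], [-0.5, 0.4], [-0.9, 0.4]]
hooks [0.55058446 0.29267286] [0.41058476 0.29295852]
grips gauge,scraper top [[0.5488, 0.2932, 0.179], [0.413, 0.2913, 0.179]]
sc [[0.549, 0.2907, 0.179], [0.4133, 0.2883, 0.179]]
```

```bash
cat > w.py <<'E'
from plant import manip
from h import *
th,c=-0.193,np.array([.5291,-.0568]);R=np.array([[np.cos(th),-np.sin(th)],[np.sin(th),np.cos(th)]])
PF=np.pi/2+th; PR=np.pi/2
def fx(x,y,z): return (*(c+R@[x/1e3,y/1e3]),z,PF)
def cur():
    o=manip.get_obs();x,y,z,w=o["eef_rot"]
    return np.r_[o["tool_pos"],np.arctan2(2*(x*y+z*w),1-2*(y*y+z*z))],o
def go(*W,start=None):
    p,o=cur();print("t",o["time_s"],p.round(4),"w",round(o["gripper_width"],4),"F",o["force"].round(1))
    p=np.array(start) if start is not None else p
    for q in W:
        q=np.array(q);d=q[:3]-p[:3];X=np.array([np.cos(p[3]),np.sin(p[3]),0]);Y=np.array([X[1],-X[0],0])
        t=(q[3]-p[3]+np.pi)%(2*np.pi)-np.pi
        print([round(float(v),3) for v in(d@X/.2,d@Y/.2,-d[2]/.2)],round(-t/np.pi,4),"rows",round(max(np.linalg.norm(d)/.0625,abs(t)/.1867),1));p=q
E
python3 - <<'E'
from w import *
go((.3,-.28,.3,.9),(.38,-.1,.3,PR),(.413,.09,.28,PR),(.413,.29,.25,PR),(.413,.29,.135,PR))
E
```

```text
t 0.1 [ 0.1935 -0.4604  0.2305  0.3978] w 0.0851 F [-0.3 -0.5 -0.2]
[0.841, -0.625, -0.348] -0.1599 rows 3.5
[0.954, -0.246, -0.0] -0.2135 rows 3.6
[0.95, 0.165, 0.1] -0.0 rows 3.1
[1.0, -0.0, 0.15] -0.0 rows 3.2
[0.0, 0.0, 0.575] -0.0 rows 1.8
```

>>> move_arm(plan=[[1, [0.841, -0.625, -0.348], -0.16], [1, [0.841, -0.625, -0.348], -0.16], [1, [0.841, -0.625, -0.348], -0.16], [1, [0.841, -0.625, -0.348], -0.16], [1, [0.841, -0.625, -0.348], -0.16]])

```text
time_s: 0.72
tool_pos: [0.3014, -0.2792, 0.3017]
eef_rot: [0.899, 0.437, 0.0, 0.001]
force: [-0.2, -0.4, 0.0]
gripper_width: 0.0857
gripper_force: 0.0
```

>>> move_arm(plan=[[1, [0.954, -0.246, 0], -0.2135], [1, [0.954, -0.246, 0], -0.2135], [1, [0.954, -0.246, 0], -0.2135], [1, [0.954, -0.246, 0], -0.2135], [1, [0.954, -0.246, 0], -0.2135]])

```text
time_s: 1.35
tool_pos: [0.3803, -0.1003, 0.3001]
eef_rot: [0.707, 0.707, -0.001, -0.001]
force: [0.1, -0.4, 0.6]
gripper_width: 0.0851
gripper_force: 0.0
```

>>> move_arm(plan=[[1, [0.95, 0.165, 0.1], 0], [1, [0.95, 0.165, 0.1], 0], [1, [0.95, 0.165, 0.1], 0], [1, [0.95, 0.165, 0.1], 0], [1, [0.95, 0.165, 0.1], 0]])

```text
time_s: 1.98
tool_pos: [0.4132, 0.0884, 0.2804]
eef_rot: [0.708, 0.707, -0.001, -0.0]
force: [-0.4, -0.1, -0.2]
gripper_width: 0.0853
gripper_force: 0.0
```

>>> move_arm(plan=[[1, [1, 0, 0.15], 0], [1, [1, 0, 0.15], 0], [1, [1, 0, 0.15], 0], [1, [1, 0, 0.15], 0], [1, [1, 0, 0.15], 0]])

```text
time_s: 2.6
tool_pos: [0.4138, 0.288, 0.2506]
eef_rot: [0.708, 0.707, -0.001, 0.0]
force: [-0.8, -0.3, -0.3]
gripper_width: 0.0857
gripper_force: 0.0
```

```bash
python3 - <<'E'
from w import *
go((.413,.29,.135,PR))
s=manip.snapshot("scene");a=s["frame"][100:260,260:480,::-1];cv2.imwrite("pics/c3.png",cv2.resize(a,None,fx=3,fy=3))
E
```

```text
t 2.6 [0.4138 0.288  0.2506 1.5693] w 0.0857 F [-0.8 -0.3 -0.3]
[0.01, -0.004, 0.578] -0.0005 rows 1.9
```

View pics/c3.png

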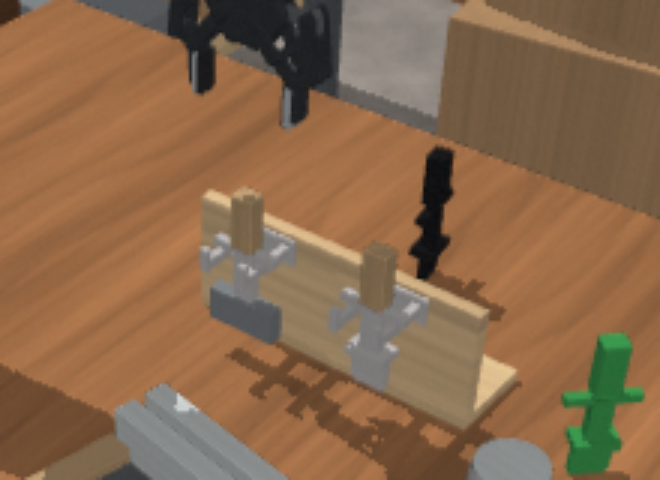

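The fingers straddle the scraper's grip from above: pads at crop (200,80) and (290,110), grip at (247,220). I'll lower and grip.

>>> move_arm(plan=[[1, [0.01, 0, 0.3], 0], [1, [0.01, 0, 0.5], 0], [1, [0.01, 0, 0.575], 0], [1, [0.01, 0, 0.575], 0]], force=60)

```text
time_s: 3.15
tool_pos: [0.4135, 0.2901, 0.1362]
eef_rot: [0.708, 0.706, -0.0, 0.0]
force: [-0.2, -0.2, -0.0]
gripper_width: 0.0852
gripper_force: 0.0
```

>>> move_arm(plan=[[0, [0, 0, 0], 0], [0, [0, 0, 0], 0], [0, [0, 0, 0], 0], [0, [0, 0, 0], 0], [0, [0, 0, 0], 0]], force=60)

```text
time_s: 3.78
tool_pos: [0.4136, 0.2919, 0.1368]
eef_rot: [0.707, 0.707, 0.001, 0.0]
force: [-0.3, -0.2, 5.6]
gripper_width: 0.0232
gripper_force: 58.9
```

>>> move_arm(plan=[[0, [0, 0, -0.05], 0], [0, [0, 0, -0.11], 0], [0, [0, 0, -0.11], 0]], force=80)

```text
time_s: 4.15
tool_pos: [0.4138, 0.292, 0.159]
eef_rot: [0.707, 0.707, 0.001, 0.0]
force: [-0.2, 1.1, -2.8]
gripper_width: 0.0232
gripper_force: 78.6
```

```bash
python3 - <<'E'
from w import *
p=cur()[0]
x=p[0];y=p[1]
go((x,.19,p[2],PR),(x+.02,.16,.235,PR),fx(-6,60,.235),fx(-6,60,.142),fx(-6,-35,.142),fx(-6,-130,.142),fx(-6,-130,.175))
E
```

```text
t 4.15 [0.4138 0.292  0.159  1.5712] w 0.0232 F [-0.2  1.1 -2.8]
[-0.51, -0.0, -0.0] 0.0001 rows 1.6
[-0.15, 0.1, -0.38] -0.0 rows 1.3
[-0.784, 0.504, -0.0] 0.0614 rows 3.0
[0.0, 0.0, 0.465] -0.0 rows 1.5
[-0.475, 0.0, -0.0] -0.0 rows 1.5
[-0.475, -0.0, -0.0] -0.0 rows 1.5
[0.0, 0.0, -0.165] -0.0 rows 0.5
```

>>> move_arm(plan=[[0, [-0.2, 0, 0], 0], [0, [-0.4, 0, 0], 0], [0, [-0.51, 0, 0], 0], [0, [-0.51, 0, 0], 0]])

```text
time_s: 4.65
tool_pos: [0.4128, 0.1882, 0.1577]
eef_rot: [0.708, 0.706, -0.0, -0.0]
force: [0.9, -0.1, -1.8]
gripper_width: 0.0232
gripper_force: 78.6
```

>>> move_arm(plan=[[0, [-0.1, 0.05, -0.2], 0], [0, [-0.15, 0.1, -0.38], 0], [0, [-0.15, 0.1, -0.38], 0]])

```text
time_s: 5.03
tool_pos: [0.4359, 0.1606, 0.2366]
eef_rot: [0.707, 0.707, 0.003, 0.001]
force: [1.2, 0.2, -2.9]
gripper_width: 0.0233
gripper_force: 79.8
```

>>> move_arm(plan=[[0, [-0.2, 0.13, 0], 0.015], [0, [-0.4, 0.26, 0], 0.03], [0, [-0.6, 0.39, 0], 0.045], [0, [-0.784, 0.504, 0], 0.0614], [0, [-0.784, 0.504, 0], 0.0614]])

```text
time_s: 5.65
tool_pos: [0.5346, 0.0014, 0.2315]
eef_rot: [0.773, 0.635, -0.001, -0.001]
force: [-0.3, 1.0, -2.2]
gripper_width: 0.0227
gripper_force: 80.0
```

```bash
python3 - <<'E'
from w import *
go(fx(-6,60,.144),fx(-6,-35,.144),fx(-6,-130,.144),fx(-6,-130,.18),fx(62,60,.18))
for n in("scene","top"):
    s=manip.snapshot(n);np.savez(n+"1.npz",**s)
    a=s["frame"][(200,180)[n=="top"]:,(165,270)[n=="top"]:][:180,:230,::-1];cv2.imwrite(f"pics/d{n}.png",cv2.resize(a,None,fx=3,fy=3))
cv2.imwrite("pics/d.png",np.hstack([cv2.resize(cv2.imread(f"pics/d{n}.png"),(400,313)) for n in("scene","top")]))
E
```

```text
t 5.65 [0.5346 0.0014 0.2315 1.3751] w 0.0227 F [-0.3  1.  -2.2]
[0.009, -0.001, 0.437] -0.0009 rows 1.4
[-0.475, 0.0, -0.0] -0.0 rows 1.5
[-0.475, -0.0, -0.0] -0.0 rows 1.5
[0.0, 0.0, -0.18] -0.0 rows 0.6
[0.95, 0.34, -0.0] -0.0 rows 3.2
```

View pics/d.png

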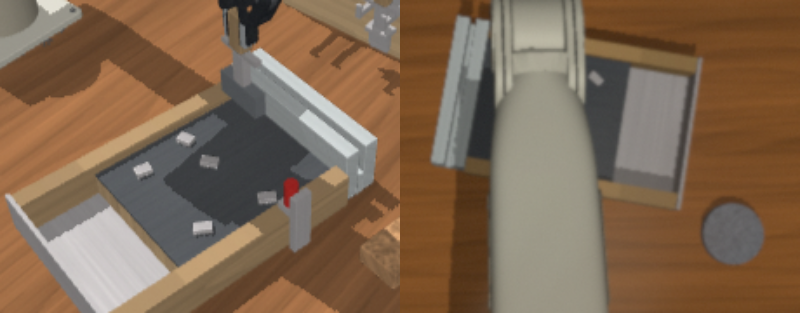

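The scraper hangs upright in the gripper above the stop end, and the five chips are unmoved. I'll start the first wipe.

>>> move_arm(plan=[[0, [0, 0, 0.2], 0], [0, [0, 0, 0.4], 0], [0, [0, 0, 0.437], 0], [0, [0, 0, 0.437], 0]])

```text
time_s: 6.25
tool_pos: [0.5338, 0.0038, 0.1467]
eef_rot: [0.771, 0.637, -0.0, -0.0]
force: [0.5, 0.8, -1.7]
gripper_width: 0.0234
gripper_force: 80.0
```

>>> move_arm(plan=[[0, [-0.1, 0, 0], 0], [0, [-0.2, 0, 0], 0], [0, [-0.3, 0, 0], 0], [0, [-0.4, 0, 0], 0], [0, [-0.475, 0, 0], 0]])

```text
time_s: 6.88
tool_pos: [0.5159, -0.0925, 0.1474]
eef_rot: [0.772, 0.635, 0.001, 0.001]
force: [0.3, 0.5, -2.3]
gripper_width: 0.0231
gripper_force: 80.0
```

>>> move_arm(plan=[[0, [-0.1, 0, 0], 0], [0, [-0.2, 0, 0], 0], [0, [-0.3, 0, 0], 0], [0, [-0.4, 0, 0], 0], [0, [-0.49, 0, 0], 0]])

```text
time_s: 7.5
tool_pos: [0.4969, -0.1882, 0.147]
eef_rot: [0.772, 0.636, 0.0, 0.0]
force: [-0.5, -0.2, -2.5]
gripper_width: 0.0234
gripper_force: 80.0
```

>>> move_arm(plan=[[0, [0, 0, 0], 0], [0, [0, 0, -0.1], 0], [0, [0, 0, -0.25], 0], [0, [0, 0, -0.25], 0]])

```text
time_s: 8.0
tool_pos: [0.4991, -0.1868, 0.1989]
eef_rot: [0.772, 0.636, 0.002, 0.002]
force: [0.5, 0.7, -2.6]
gripper_width: 0.0235
gripper_force: 80.3
```

```bash
python3 - <<'E'
from w import *
go(fx(62,65,.194),fx(62,65,.144),fx(62,-35,.144),fx(62,-132,.144),fx(62,-132,.194),fx(-62,65,.194),fx(-62,65,.144),fx(-62,-35,.144),fx(-62,-132,.144),fx(-62,-132,.194))
E
```

```text
t 8.0 [ 0.4991 -0.1868  0.1989  1.379 ] w 0.0235 F [ 0.5  0.7 -2.6]
[0.992, 0.334, 0.025] 0.0004 rows 3.3
[0.0, 0.0, 0.25] -0.0 rows 0.8
[-0.5, 0.0, -0.0] -0.0 rows 1.6
[-0.485, -0.0, -0.0] -0.0 rows 1.6
[0.0, 0.0, -0.25] -0.0 rows 0.8
[0.985, -0.62, -0.0] -0.0 rows 3.7
[0.0, 0.0, 0.25] -0.0 rows 0.8
[-0.5, 0.0, -0.0] -0.0 rows 1.6
[-0.485, 0.0, -0.0] -0.0 rows 1.6
[0.0, 0.0, -0.25] -0.0 rows 0.8
```

>>> move_arm(plan=[[0, [0.25, 0.08, 0.025], 0], [0, [0.5, 0.17, 0.025], 0], [0, [0.75, 0.25, 0.025], 0], [0, [0.992, 0.334, 0.025], 0], [0, [0.992, 0.334, 0.025], 0]])

```text
time_s: 8.62
tool_pos: [0.6014, -0.0006, 0.1893]
eef_rot: [0.77, 0.638, -0.0, -0.001]
force: [-0.2, -1.9, -2.5]
gripper_width: 0.023
gripper_force: 80.1
```

>>> move_arm(plan=[[0, [0, 0, 0.15], 0], [0, [0, 0, 0.255], 0], [0, [0, 0, 0.255], 0], [0, [0, 0, 0.255], 0]])

```text
time_s: 9.12
tool_pos: [0.5999, -0.005, 0.1406]
eef_rot: [0.772, 0.636, -0.0, -0.0]
force: [-3.2, -0.1, 3.4]
gripper_width: 0.0231
gripper_force: 80.9
```

```bash
python3 - <<'E'
from w import *
go(fx(62,65,.144),fx(62,-132,.144))
s=manip.snapshot("scene");np.savez("scene2.npz",**s)
a=s["frame"][215:405,160:400,::-1];cv2.imwrite("pics/e.png",cv2.resize(a,None,fx=3,fy=3))
E
```

```text
t 9.125 [ 0.5999 -0.005   0.1406  1.3779] w 0.0231 F [-3.2 -0.1  3.4]
[0.003, 0.012, -0.017] 0.0 rows 0.1
[-0.985, 0.0, -0.0] -0.0 rows 3.2
```

View pics/e.png

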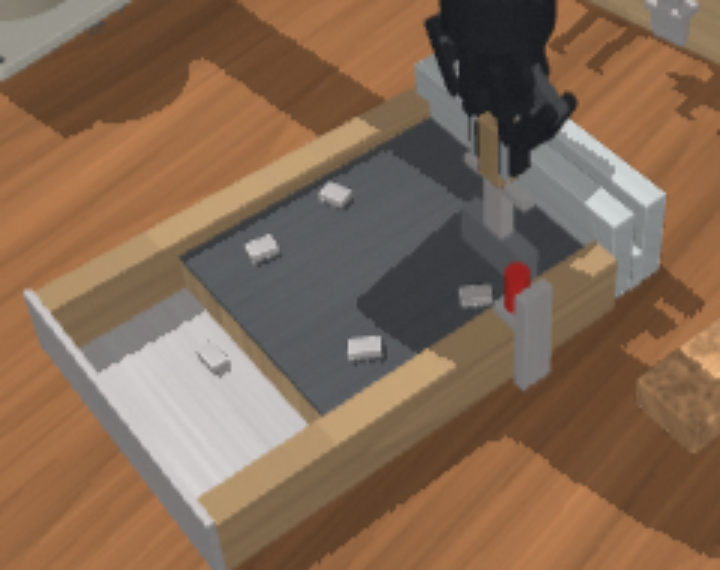

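The first chip lies in the tray at crop (213,357), and four are left. The scraper just touches the panel, so I'll lift it 2 mm and wipe the clamp-side lane.

>>> move_arm(plan=[[0, [0, 0, -0.01], 0], [0, [-0.12, 0.01, -0.01], 0], [0, [-0.24, 0.01, -0.01], 0], [0, [-0.36, 0.01, -0.01], 0], [0, [-0.48, 0.01, -0.01], 0]])

```text
time_s: 9.8
tool_pos: [0.5839, -0.1002, 0.1414]
eef_rot: [0.772, 0.636, -0.0, -0.0]
force: [-0.2, 0.4, -2.7]
gripper_width: 0.023
gripper_force: 80.1
```

>>> move_arm(plan=[[0, [-0.11, 0, 0], 0], [0, [-0.22, 0, 0], 0], [0, [-0.33, 0, 0], 0], [0, [-0.44, 0, 0], 0], [0, [-0.515, 0, 0], 0]])

```text
time_s: 10.42
tool_pos: [0.5642, -0.202, 0.1425]
eef_rot: [0.772, 0.636, -0.0, 0.0]
force: [0.7, 0.7, -2.9]
gripper_width: 0.0231
gripper_force: 80.1
```

>>> move_arm(plan=[[0, [0, 0, 0], 0], [0, [0, 0, -0.1], 0], [0, [0, 0, -0.25], 0], [0, [0, 0, -0.25], 0]])

```text
time_s: 10.92
tool_pos: [0.5667, -0.2003, 0.1952]
eef_rot: [0.771, 0.636, 0.002, 0.003]
force: [0.4, -0.5, -3.3]
gripper_width: 0.0231
gripper_force: 80.3
```

```bash
python3 - <<'E'
from w import *
go(fx(-62,65,.194),fx(-62,65,.143),fx(-62,-35,.144),fx(-62,-132,.144),fx(-62,-132,.194))
E
```

```text
t 10.925 [ 0.5667 -0.2003  0.1952  1.3794] w 0.0231 F [ 0.4 -0.5 -3.3]
[0.994, -0.63, 0.006] 0.0005 rows 3.8
[0.0, 0.0, 0.255] -0.0 rows 0.8
[-0.5, 0.0, -0.005] -0.0 rows 1.6
[-0.485, 0.0, -0.0] -0.0 rows 1.6
[0.0, 0.0, -0.25] -0.0 rows 0.8
```

>>> move_arm(plan=[[0, [0.25, -0.16, 0], 0], [0, [0.5, -0.32, 0], 0], [0, [0.75, -0.48, 0], 0], [0, [0.98, -0.625, 0], 0], [0, [0.98, -0.625, 0], 0]])

```text
time_s: 11.55
tool_pos: [0.4769, 0.0194, 0.1914]
eef_rot: [0.77, 0.638, -0.001, -0.001]
force: [0.3, -1.1, -3.0]
gripper_width: 0.0228
gripper_force: 80.5
```

>>> move_arm(plan=[[0, [0, 0, 0.15], 0], [0, [0, 0, 0.25], 0], [0, [0, 0, 0.25], 0], [0, [0, 0, 0.25], 0]])

```text
time_s: 12.05
tool_pos: [0.4792, 0.0155, 0.142]
eef_rot: [0.772, 0.636, -0.0, -0.0]
force: [0.7, 0.1, -2.9]
gripper_width: 0.0232
gripper_force: 80.5
```

>>> move_arm(plan=[[0, [-0.1, 0, 0], 0], [0, [-0.2, 0, 0], 0], [0, [-0.3, 0, 0], 0], [0, [-0.4, 0, 0], 0], [0, [-0.5, 0, 0], 0]])

```text
time_s: 12.68
tool_pos: [0.4602, -0.0831, 0.1426]
eef_rot: [0.772, 0.636, 0.0, 0.0]
force: [-0.6, 0.1, -3.1]
gripper_width: 0.0229
gripper_force: 80.5
```

>>> move_arm(plan=[[0, [-0.1, 0, 0], 0], [0, [-0.2, 0, 0], 0], [0, [-0.3, 0, 0], 0], [0, [-0.4, 0, 0], 0], [0, [-0.48, 0, 0], 0]])

```text
time_s: 13.3
tool_pos: [0.4417, -0.1775, 0.1425]
eef_rot: [0.772, 0.636, 0.0, 0.0]
force: [-0.2, 0.5, -3.1]
gripper_width: 0.0231
gripper_force: 80.5
```

>>> move_arm(plan=[[0, [0, 0, 0], 0], [0, [0, 0, -0.1], 0], [0, [0, 0, -0.3], 0], [0, [0.2, 0, -0.4], 0], [0, [0.4, 0, -0.4], 0]])

```text
time_s: 13.92
tool_pos: [0.4588, -0.0971, 0.2247]
eef_rot: [0.772, 0.635, 0.002, 0.002]
force: [0.1, -0.2, -3.8]
gripper_width: 0.0231
gripper_force: 80.9
```

```bash
python3 - <<'E'
from w import *
go()
s=manip.snapshot("scene");np.savez("scene3.npz",**s)
a=s["frame"][215:405,160:400,::-1];cv2.imwrite("pics/f.png",cv2.resize(a,None,fx=3,fy=3))
E
```

```text
t 13.925 [ 0.4588 -0.0971  0.2247  1.3773] w 0.0231 F [ 0.1 -0.2 -3.8]
```

View pics/f.png

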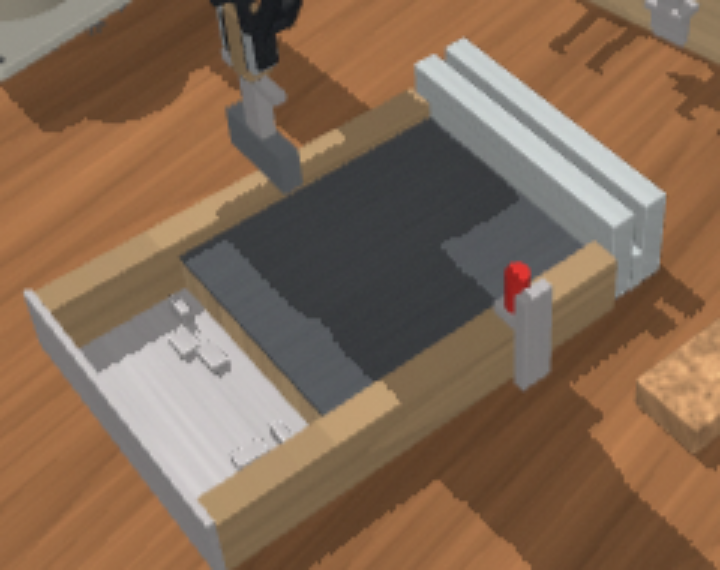

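Five chips lie in the tray, at crop (180,303), (185,342), (215,357), (250,450) and (281,430), and the panel looks clear. I'll hang the scraper back.

```bash
python3 - <<'E'
from w import *
go((.430,.04,.24,PF),(.4136,.18,.235,PR),(.4136,.18,.160,PR),(.4136,.292,.160,PR))
E
```

```text
t 13.975 [ 0.4587 -0.0923  0.2237  1.3823] w 0.0231 F [ 0.   3.7 -2.8]
[0.623, -0.265, -0.081] 0.0014 rows 2.2
[0.671, -0.215, 0.025] -0.0614 rows 2.3
[0.0, 0.0, 0.375] -0.0 rows 1.2
[0.56, -0.0, -0.0] -0.0 rows 1.8
```

>>> move_arm(plan=[[0, [0.2, -0.09, -0.08], 0], [0, [0.4, -0.18, -0.08], 0], [0, [0.623, -0.265, -0.08], 0], [0, [0.623, -0.265, -0.08], 0]])

```text
time_s: 14.48
tool_pos: [0.4281, 0.0374, 0.2385]
eef_rot: [0.77, 0.638, 0.0, -0.001]
force: [0.1, -0.8, -2.6]
gripper_width: 0.0231
gripper_force: 80.7
```

>>> move_arm(plan=[[0, [0.2, -0.06, 0.02], -0.02], [0, [0.4, -0.13, 0.02], -0.04], [0, [0.671, -0.215, 0.02], -0.0614], [0, [0.671, -0.215, 0.02], -0.0614], [0, [0.671, -0.215, 0.02], -0.0614]])

```text
time_s: 15.1
tool_pos: [0.4124, 0.174, 0.2342]
eef_rot: [0.707, 0.707, -0.001, 0.0]
force: [0.5, 0.1, -2.4]
gripper_width: 0.0231
gripper_force: 80.7
```

>>> move_arm(plan=[[0, [0, 0, 0.2], 0], [0, [0, 0, 0.36], 0], [0, [0, 0, 0.36], 0], [0, [0, 0, 0.36], 0], [0, [0, 0, 0.36], 0]])

```text
time_s: 15.72
tool_pos: [0.4139, 0.1745, 0.1642]
eef_rot: [0.707, 0.707, 0.002, 0.001]
force: [0.3, 0.7, -3.0]
gripper_width: 0.0228
gripper_force: 80.6
```

```bash
python3 - <<'E'
from w import *
go((.4136,.292,.160,PR),(.4136,.292,.137,PR))
s=manip.snapshot("top");np.savez("top4.npz",**s)
a=s["frame"][180:330,185:445,::-1];cv2.imwrite("pics/g.png",cv2.resize(a,None,fx=3,fy=3))
E
```

```text
t 15.725 [0.4139 0.1745 0.1642 1.5702] w 0.0228 F [ 0.3  0.7 -3. ]
[0.588, -0.002, 0.021] -0.0002 rows 1.9
[0.0, 0.0, 0.115] -0.0 rows 0.4
```

View pics/g.png

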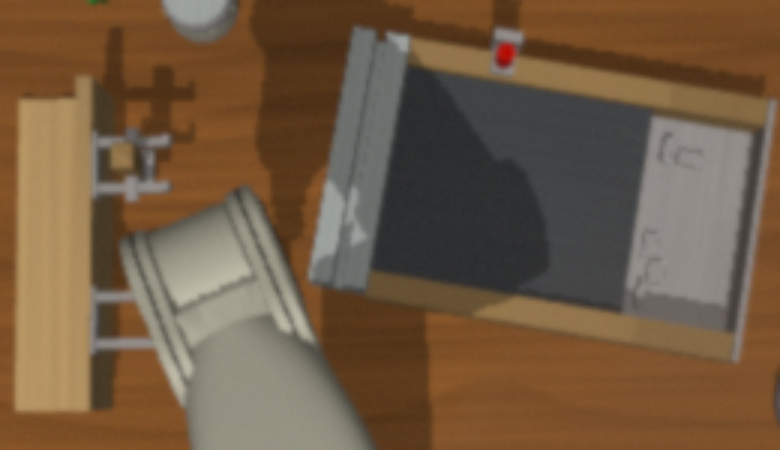

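The top view shows the panel empty and five chips in the tray, so I'll seat the scraper on its fork.

>>> move_arm(plan=[[0, [0.2, 0, 0.015], 0], [0, [0.4, 0, 0.015], 0], [0, [0.587, 0, 0.015], 0], [0, [0.587, 0, 0.015], 0], [0, [0.587, 0, 0.015], 0]])

```text
time_s: 16.4
tool_pos: [0.4124, 0.2916, 0.1599]
eef_rot: [0.707, 0.707, -0.0, 0.0]
force: [0.8, 0.6, -2.7]
gripper_width: 0.0233
gripper_force: 80.7
```

>>> move_arm(plan=[[0, [0, 0, 0.05], 0], [0, [0, 0, 0.09], 0], [0, [0, 0, 0.12], 0], [0, [0, 0, 0.12], 0]])

```text
time_s: 16.9
tool_pos: [0.4123, 0.2914, 0.1351]
eef_rot: [0.707, 0.707, -0.0, -0.0]
force: [0.7, -0.1, -2.8]
gripper_width: 0.023
gripper_force: 80.7
```

```bash
python3 - <<'E'
from w import *
go((.4136,.292,.137,PR))
E
```

```text
t 16.9 [0.4123 0.2914 0.1351 1.5706] w 0.023 F [ 0.7 -0.1 -2.8]
[0.003, 0.006, -0.009] -0.0001 rows 0.0
```

>>> move_arm(plan=[[0, [0, 0, 0.007], 0], [0, [0, 0, 0.014], 0], [0, [0, 0, 0.014], 0]])

```text
time_s: 17.27
tool_pos: [0.4125, 0.2917, 0.1347]
eef_rot: [0.707, 0.707, 0.001, 0.0]
force: [-4.2, -3.1, 11.0]
gripper_width: 0.0231
gripper_force: 82.6
```

>>> move_arm(plan=[[0, [0, 0, -0.004], 0], [0.6, [0, 0, -0.004], 0], [0.9, [0, 0, -0.004], 0], [0.9, [0, 0, -0.004], 0], [0.9, [0, 0, -0.004], 0]])

```text
time_s: 17.9
tool_pos: [0.4124, 0.2918, 0.1333]
eef_rot: [0.707, 0.707, -0.0, -0.0]
force: [0.4, 0.2, 0.3]
gripper_width: 0.0771
gripper_force: 0.0
```

>>> move_arm(plan=[[0.9, [0, 0, -0.15], 0], [0.9, [0, 0, -0.4], 0], [1, [0, 0, -0.6], 0], [1, [0, 0, -0.6], 0]])

```text
time_s: 18.4
tool_pos: [0.4143, 0.2931, 0.2572]
eef_rot: [0.707, 0.707, 0.004, 0.001]
force: [-0.1, -0.7, -0.8]
gripper_width: 0.0855
gripper_force: 0.0
```

```bash
python3 - <<'E'
from w import *
go((.549,.292,.25,PR),(.549,.292,.136,PR))
s=manip.snapshot("scene");a=s["frame"][100:260,260:480,::-1];cv2.imwrite("pics/i.png",cv2.resize(a,None,fx=3,fy=3))
E
```

```text
t 18.4 [0.4143 0.2931 0.2572 1.5712] w 0.0855 F [-0.1 -0.7 -0.8]
[-0.006, 0.674, 0.036] 0.0001 rows 2.2
[0.0, 0.0, 0.57] -0.0 rows 1.8
```

View pics/i.png

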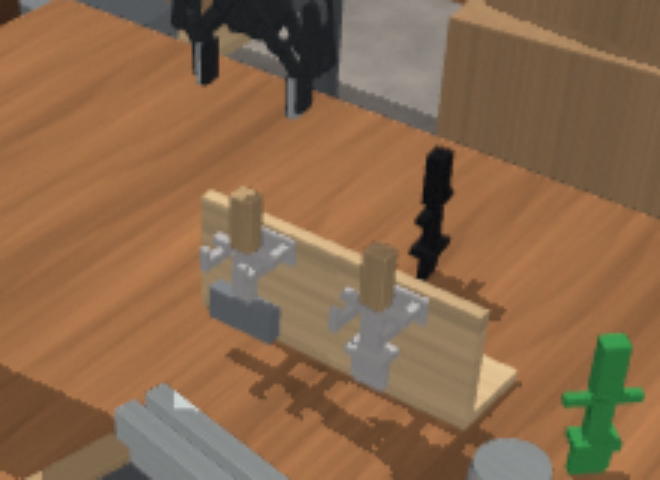

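The scraper hangs level on the near fork (crop (245,260)). Next, the gauge.

>>> move_arm(plan=[[1, [-0.004, 0.3, 0.02], 0], [1, [-0.004, 0.6, 0.02], 0], [1, [-0.004, 0.674, 0.02], 0], [1, [-0.004, 0.674, 0.02], 0], [1, [-0.004, 0.674, 0.02], 0]])

```text
time_s: 19.08
tool_pos: [0.546, 0.2909, 0.2485]
eef_rot: [0.707, 0.707, -0.001, -0.0]
force: [-0.0, 0.1, -0.5]
gripper_width: 0.0856
gripper_force: 0.0
```

>>> move_arm(plan=[[1, [0, 0, 0.25], 0], [1, [0, 0, 0.45], 0], [1, [0, 0, 0.56], 0], [1, [0, 0, 0.56], 0]])

```text
time_s: 19.58
tool_pos: [0.5446, 0.2906, 0.1358]
eef_rot: [0.707, 0.708, -0.002, -0.001]
force: [-1.6, 0.6, 0.1]
gripper_width: 0.0855
gripper_force: 0.0
```

>>> move_arm(plan=[[0, [0, 0, 0], 0], [0, [0, 0, 0], 0], [0, [0, 0, 0], 0], [0, [0, 0, 0], 0], [0, [0, 0, 0], 0]], force=60)

```text
time_s: 20.2
tool_pos: [0.5479, 0.2914, 0.1387]
eef_rot: [0.707, 0.707, 0.001, 0.0]
force: [0.3, 0.1, 6.2]
gripper_width: 0.0233
gripper_force: 58.8
```

>>> move_arm(plan=[[0, [0, 0, 0], 0], [0, [0, 0, 0], 0]], force=60)

```text
time_s: 20.45
tool_pos: [0.5479, 0.2913, 0.1387]
eef_rot: [0.707, 0.707, 0.001, 0.0]
force: [0.7, -0.6, 6.0]
gripper_width: 0.0232
gripper_force: 58.8
```

>>> move_arm(plan=[[0, [0, 0, -0.05], 0], [0, [0, 0, -0.115], 0], [0, [0, 0, -0.115], 0], [0, [0, 0, -0.115], 0]])

```text
time_s: 20.95
tool_pos: [0.5471, 0.291, 0.1603]
eef_rot: [0.707, 0.707, -0.0, -0.0]
force: [0.0, 0.2, -2.6]
gripper_width: 0.0231
gripper_force: 59.0
```

```bash
python3 - <<'E'
from w import *
p=cur()[0]
go((p[0],.19,p[2],PR),fx(93,147,.240),fx(93,147,.20))
print(fx(93,147,.24))
E
```

```text
t 20.95 [0.5471 0.291  0.1603 1.5712] w 0.0231 F [ 0.   0.2 -2.6]
[-0.505, -0.0, -0.0] 0.0001 rows 1.6
[-0.602, 0.507, -0.398] 0.0614 rows 2.8
[0.0, 0.0, 0.2] -0.0 rows 0.6
(np.float64(0.6485684871943524), np.float64(0.06963290935311443), 0.24, 1.3777963267948965)
```

>>> move_arm(plan=[[0, [-0.2, 0, 0], 0], [0, [-0.4, 0, 0], 0], [0, [-0.505, 0, 0], 0], [0, [-0.505, 0, 0], 0]], force=80)

```text
time_s: 21.45
tool_pos: [0.5472, 0.1888, 0.1604]
eef_rot: [0.708, 0.706, -0.0, -0.0]
force: [-0.4, 1.2, -1.9]
gripper_width: 0.0228
gripper_force: 80.2
```

>>> move_arm(plan=[[0, [-0.1, 0.1, -0.25], 0.02], [0, [-0.3, 0.25, -0.398], 0.04], [0, [-0.5, 0.4, -0.398], 0.0614], [0, [-0.602, 0.507, -0.398], 0.0614], [0, [-0.602, 0.507, -0.398], 0.0614]])

```text
time_s: 22.08
tool_pos: [0.6501, 0.069, 0.239]
eef_rot: [0.772, 0.635, 0.0, -0.0]
force: [0.1, 1.0, -2.6]
gripper_width: 0.0232
gripper_force: 80.3
```

>>> move_arm(plan=[[0, [0, 0, 0.1], 0], [0, [0, 0, 0.19], 0], [0, [0, 0, 0.19], 0], [0, [0, 0, 0.19], 0], [0, [0, 0, 0.19], 0]])

```text
time_s: 22.7
tool_pos: [0.6493, 0.0704, 0.2034]
eef_rot: [0.772, 0.636, 0.001, 0.001]
force: [0.5, 0.3, -2.3]
gripper_width: 0.023
gripper_force: 80.1
```

```bash
python3 - <<'E'
from w import *
go(fx(93,147,.20))
s=manip.snapshot("scene");np.savez("scene5.npz",**s)
P=np.array([[*fx(x,y,.085)[:2],.085] for x in(120,40) for y in(120,142,152,174)])
q=proj(P,s["K"],s["view"]);print((q-[290,200]).round(1).tolist())
a=s["frame"][200:310,290:410,::-1];cv2.imwrite("pics/j.png",cv2.resize(a,None,fx=5,fy=5,interpolation=cv2.INTER_CUBIC))
E
```

```text
t 22.7 [0.6493 0.0704 0.2034 1.379 ] w 0.023 F [ 0.5  0.3 -2.3]
[-0.004, -0.003, 0.017] 0.0004 rows 0.1
[[74.4, 90.5], [81.7, 85.8], [85.0, 83.6], [92.1, 79.0], [50.2, 70.7], [57.4, 66.3], [60.7, 64.4], [67.8, 60.1]]
```

View pics/j.png

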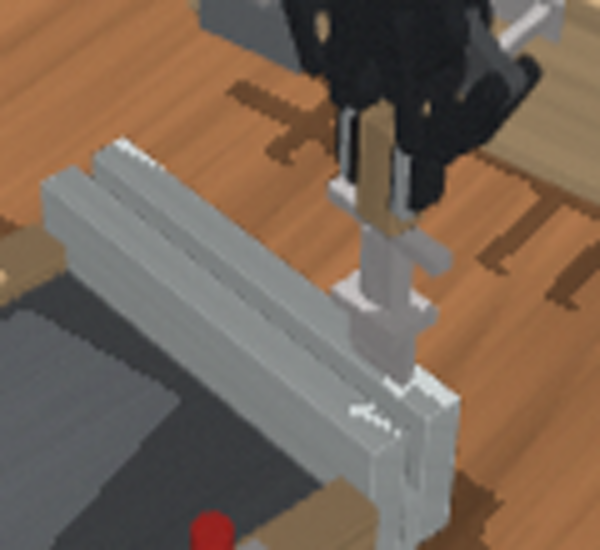

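```bash
python3 - <<'E'
from w import *
f,K,V=load("scene5.npz")
p,_=cur();print("TCP fix",((p[:2]-c)@R*1e3).round(1))
u=(p[:2]-c)@R*1e3
pr=lambda x,y,z:((proj([[*fx(x,y,z)[:2],z]],K,V)[0]-[290,200]+.5)*5-.5).round(0).tolist()
tz=p[2]-.1037
for dy in(-3,0,3):print(dy,"tip front corners",pr(u[0]-18,u[1]+dy-2,tz),pr(u[0]+18,u[1]+dy-2,tz),"back R",pr(u[0]+18,u[1]+dy+2,tz))
print("shoulder top front",pr(u[0]-20,u[1]-13,tz+.042),pr(u[0]+20,u[1]-13,tz+.042),pr(u[0]+20,u[1]+13,tz+.042),pr(u[0]-20,u[1]+13,tz+.042))
print("crossbar top front",pr(u[0]-33,u[1]-5,tz+.088),pr(u[0]+33,u[1]-5,tz+.088),pr(u[0]+33,u[1]+5,tz+.088))
a=f[200:310,290:410,::-1][35:95,55:100];cv2.imwrite("pics/k.png",cv2.resize(a,None,fx=13,fy=10,interpolation=cv2.INTER_CUBIC))
E
```

```text
TCP fix [ 93.5 147.6]
-3 tip front corners [344.0, 352.0] [400.0, 396.0] back R [406.0, 392.0]
0 tip front corners [349.0, 349.0] [405.0, 393.0] back R [411.0, 389.0]
3 tip front corners [354.0, 346.0] [410.0, 390.0] back R [416.0, 386.0]
shoulder top front [331.0, 289.0] [395.0, 338.0] [439.0, 311.0] [375.0, 263.0]
crossbar top front [328.0, 186.0] [436.0, 266.0] [454.0, 255.0]
```

View pics/k.png

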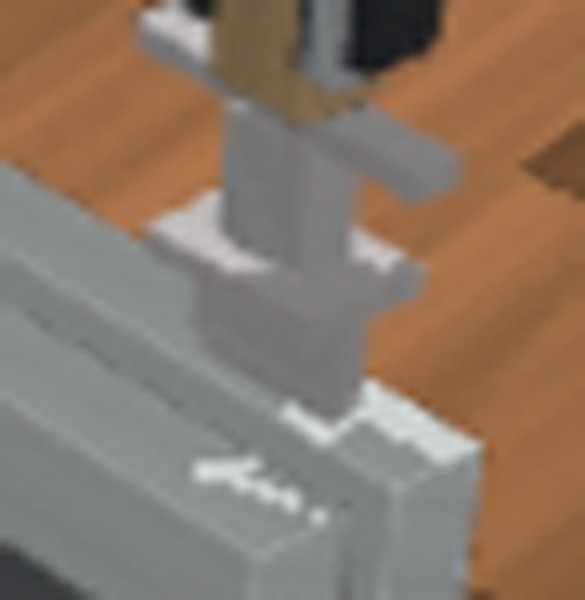

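The blade tip at crop (404,387) agrees with the projection for a centred blade to within about 1–2 mm. The tip has ±3 mm clearance, so I'll lower it carefully.

>>> move_arm(plan=[[0, [-0.002, 0, 0.05], 0], [0, [-0.002, 0, 0.09], 0], [0, [-0.002, 0, 0.11], 0], [0, [-0.002, 0, 0.11], 0]])

```text
time_s: 23.25
tool_pos: [0.6482, 0.0692, 0.1793]
eef_rot: [0.772, 0.636, -0.001, -0.0]
force: [0.7, 0.4, -2.3]
gripper_width: 0.023
gripper_force: 80.3
```

>>> move_arm(plan=[[0, [0, 0, 0.03], 0], [0, [0, 0, 0.06], 0], [0, [0, 0, 0.09], 0], [0, [0, 0, 0.09], 0]])

```text
time_s: 23.75
tool_pos: [0.6481, 0.0692, 0.1611]
eef_rot: [0.772, 0.636, -0.001, -0.0]
force: [0.1, 0.2, -2.5]
gripper_width: 0.0235
gripper_force: 80.3
```

>>> move_arm(plan=[[0, [0, 0, 0.02], 0], [0, [0, 0, 0.03], 0], [0, [0, 0, 0.035], 0], [0, [0, 0, 0.04], 0], [0, [0, 0, 0.04], 0]])

```text
time_s: 24.38
tool_pos: [0.6487, 0.0693, 0.1548]
eef_rot: [0.772, 0.636, 0.0, 0.0]
force: [-0.8, -1.0, 1.7]
gripper_width: 0.0227
gripper_force: 80.9
```

>>> move_arm(plan=[[0, [0, 0, 0.006], 0], [0, [0, 0, 0.008], 0], [0, [0, 0, 0.008], 0], [0, [0, 0, 0.008], 0], [0, [0, 0, 0.008], 0]])

```text
time_s: 25.0
tool_pos: [0.6487, 0.0694, 0.1548]
eef_rot: [0.772, 0.636, 0.001, 0.0]
force: [-3.5, 0.5, 8.2]
gripper_width: 0.023
gripper_force: 81.7
```

>>> move_arm(plan=[[0, [0, 0, 0], 0], [0, [0, 0, 0], 0], [0, [0, 0, 0], 0], [0, [0, 0, 0], 0], [0, [0, 0, 0], 0]])

```text
time_s: 25.62
tool_pos: [0.6487, 0.0694, 0.1548]
eef_rot: [0.772, 0.636, 0.001, 0.0]
force: [-3.0, -0.8, 8.3]
gripper_width: 0.0232
gripper_force: 81.7
```

>>> move_arm(plan=[[0, [0, 0, 0], 0], [0, [0, 0, 0], 0], [0, [0, 0, 0], 0]])

```text
time_s: 26.0
tool_pos: [0.6487, 0.0694, 0.1548]
eef_rot: [0.772, 0.636, 0.001, 0.0]
force: [-3.4, -0.4, 7.7]
gripper_width: 0.0232
gripper_force: 81.7
```

```bash
python3 - <<'E'
from w import *
p=cur()[0]; print(((p[:2]-c)@R*1e3).round(1))
go(fx(93,147,.215),fx(-93,147,.215),fx(-93,147,.176))
s=manip.snapshot("scene");np.savez("scene6.npz",**s)
a=s["frame"][200:310,290:410,::-1];cv2.imwrite("pics/l.png",cv2.resize(a,None,fx=4,fy=4,interpolation=cv2.INTER_CUBIC))
E
```

```text
[ 93.2 146.8]
t 26.0 [0.6487 0.0694 0.1548 1.3784] w 0.0232 F [-3.4 -0.4  7.7]
[0.001, -0.001, -0.301] 0.0002 rows 1.0
[0.0, -0.93, -0.0] -0.0 rows 3.0
[0.0, 0.0, 0.195] -0.0 rows 0.6
```

View pics/l.png

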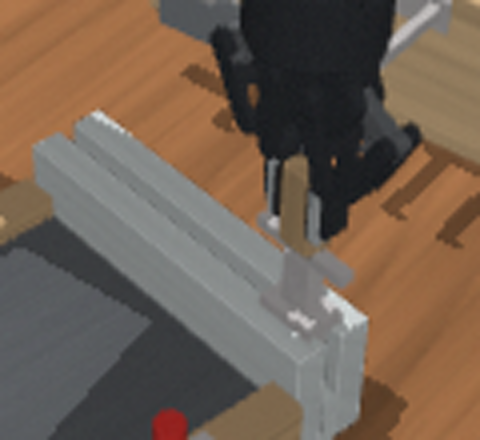

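The shoulder sits on both bars near the clamp-side end (crop (300,300)). I'll draw it out and go to the other end.

>>> move_arm(plan=[[0, [0, 0, -0.08], 0], [0, [0, 0, -0.2], 0], [0, [0, 0, -0.32], 0], [0, [0, 0, -0.32], 0], [0, [0, 0, -0.32], 0]])

```text
time_s: 26.68
tool_pos: [0.6484, 0.0693, 0.2156]
eef_rot: [0.772, 0.636, -0.0, -0.0]
force: [-0.4, -0.3, -3.1]
gripper_width: 0.0236
gripper_force: 80.5
```

>>> move_arm(plan=[[0, [0, -0.2, 0], 0], [0, [0, -0.45, 0], 0], [0, [0, -0.7, 0], 0], [0, [0, -0.93, 0], 0], [0, [0, -0.93, 0], 0]])

```text
time_s: 27.3
tool_pos: [0.4614, 0.1049, 0.215]
eef_rot: [0.771, 0.637, -0.002, -0.001]
force: [0.9, -0.1, -2.8]
gripper_width: 0.0229
gripper_force: 80.6
```

>>> move_arm(plan=[[0, [0, -0.0, 0.03], 0], [0, [0, 0, 0.06], 0], [0, [0, 0, 0.06], 0]])

```text
time_s: 27.68
tool_pos: [0.4662, 0.1046, 0.2033]
eef_rot: [0.772, 0.636, -0.001, -0.0]
force: [0.4, 1.1, -2.2]
gripper_width: 0.0233
gripper_force: 80.5
```

```bash
python3 - <<'E'
from w import *
p=cur()[0]; print(((p[:2]-c)@R*1e3).round(1))
go(fx(-93,147,.18),fx(-93,147,.16))
E
```

```text
[-92.6 146.3]
t 27.675 [0.4662 0.1046 0.2033 1.3777] w 0.0233 F [ 0.4  1.1 -2.2]
[0.003, -0.002, 0.116] -0.0 rows 0.4
[0.0, 0.0, 0.1] -0.0 rows 0.3
```

>>> move_arm(plan=[[0, [0.001, 0, 0.03], 0], [0, [0.001, 0, 0.07], 0], [0, [0.001, 0, 0.115], 0], [0, [0.001, 0, 0.115], 0]])

```text
time_s: 28.18
tool_pos: [0.4653, 0.1049, 0.1804]
eef_rot: [0.772, 0.636, -0.001, -0.001]
force: [-0.0, -0.5, -2.3]
gripper_width: 0.0232
gripper_force: 80.5
```

>>> move_arm(plan=[[0, [0, 0, 0.04], 0], [0, [0, 0, 0.08], 0], [0, [0, 0, 0.11], 0], [0, [0, 0, 0.12], 0], [0, [0, 0, 0.12], 0]])

```text
time_s: 28.8
tool_pos: [0.4661, 0.1051, 0.1574]
eef_rot: [0.772, 0.636, -0.0, -0.0]
force: [0.4, 0.6, -1.9]
gripper_width: 0.0227
gripper_force: 80.5
```

>>> move_arm(plan=[[0, [0, 0, 0.008], 0], [0, [0, 0, 0.014], 0], [0, [0, 0, 0.014], 0]])

```text
time_s: 29.18
tool_pos: [0.4662, 0.1051, 0.1548]
eef_rot: [0.772, 0.636, 0.0, 0.0]
force: [0.4, 1.0, -2.4]
gripper_width: 0.0233
gripper_force: 80.9
```

>>> move_arm(plan=[[0, [0, 0, 0.006], 0], [0, [0, 0, 0.012], 0], [0, [0, 0, 0.012], 0]])

```text
time_s: 29.55
tool_pos: [0.4663, 0.1052, 0.1547]
eef_rot: [0.772, 0.636, 0.001, 0.0]
force: [-4.2, -0.3, 12.2]
gripper_width: 0.0231
gripper_force: 82.8
```

>>> move_arm(plan=[[0, [0, 0, 0], 0], [0, [0, 0, 0], 0], [0, [0, 0, 0], 0], [0, [0, 0, 0], 0], [0, [0, 0, 0], 0]])

```text
time_s: 30.18
tool_pos: [0.4663, 0.1052, 0.1547]
eef_rot: [0.772, 0.636, 0.001, 0.0]
force: [-4.9, -0.1, 12.9]
gripper_width: 0.0231
gripper_force: 82.8
```

>>> move_arm(plan=[[0, [0, 0, 0], 0], [0, [0, 0, 0], 0], [0, [0, 0, 0], 0], [0, [0, 0, 0], 0], [0, [0, 0, 0], 0]])

```text
time_s: 30.8
tool_pos: [0.4663, 0.1052, 0.1547]
eef_rot: [0.772, 0.636, 0.001, 0.0]
force: [-4.1, -0.5, 12.5]
gripper_width: 0.0232
gripper_force: 82.8
```

```bash
python3 - <<'E'
from w import *
p=cur()[0]; print(((p[:2]-c)@R*1e3).round(1))
go(fx(-93,147,.225),(.547,.18,.23,PR),(.547,.18,.161,PR),(.5475,.291,.161,PR))
E
```

```text
[-92.7 147. ]
t 30.8 [0.4663 0.1052 0.1547 1.3784] w 0.0232 F [-4.1 -0.5 12.5]
[0.0, -0.002, -0.352] 0.0002 rows 1.1
[0.444, 0.326, -0.025] -0.0614 rows 1.8
[0.0, 0.0, 0.345] -0.0 rows 1.1
[0.555, 0.002, -0.0] -0.0 rows 1.8
```

>>> move_arm(plan=[[0, [0, 0, -0.08], 0], [0, [0, 0, -0.2], 0], [0, [0, 0, -0.36], 0], [0, [0, 0, -0.36], 0], [0, [0, 0, -0.36], 0]])

```text
time_s: 31.42
tool_pos: [0.4656, 0.105, 0.2234]
eef_rot: [0.772, 0.636, -0.001, -0.0]
force: [0.2, -0.0, -2.8]
gripper_width: 0.0234
gripper_force: 80.9
```

>>> move_arm(plan=[[0, [0.15, 0.1, -0.02], -0.02], [0, [0.3, 0.2, -0.02], -0.04], [0, [0.444, 0.326, -0.02], -0.0614], [0, [0.444, 0.326, -0.02], -0.0614], [0, [0.444, 0.326, -0.02], -0.0614]])

```text
time_s: 32.05
tool_pos: [0.5459, 0.1793, 0.2264]
eef_rot: [0.707, 0.707, -0.002, -0.001]
force: [0.2, 0.1, -3.1]
gripper_width: 0.0229
gripper_force: 80.6
```

>>> move_arm(plan=[[0, [0, 0, 0.15], 0], [0, [0, 0, 0.34], 0], [0, [0, 0, 0.34], 0], [0, [0, 0, 0.34], 0], [0, [0, 0, 0.34], 0]])

```text
time_s: 32.67
tool_pos: [0.5483, 0.18, 0.1625]
eef_rot: [0.707, 0.707, 0.002, 0.001]
force: [0.2, -0.6, -2.2]
gripper_width: 0.0228
gripper_force: 80.4
```

```bash
python3 - <<'E'
from w import *
go((.5475,.291,.162,PR),(.5475,.291,.139,PR))
E
```

```text
t 32.675 [0.5483 0.18   0.1625 1.5708] w 0.0228 F [ 0.2 -0.6 -2.2]
[0.555, -0.004, 0.002] 0.0 rows 1.8
[0.0, 0.0, 0.115] -0.0 rows 0.4
```

>>> move_arm(plan=[[0, [0.2, 0, 0], 0], [0, [0.4, 0, 0], 0], [0, [0.555, 0, 0], 0], [0, [0.555, 0, 0], 0], [0, [0.555, 0, 0], 0]])

```text
time_s: 33.3
tool_pos: [0.5473, 0.2907, 0.1612]
eef_rot: [0.707, 0.707, 0.0, 0.0]
force: [-0.2, 0.5, -2.3]
gripper_width: 0.0232
gripper_force: 80.6
```

>>> move_arm(plan=[[0, [0, 0, 0.05], 0], [0, [0, 0, 0.1], 0], [0, [0, 0, 0.115], 0], [0, [0, 0, 0.115], 0]])

```text
time_s: 33.8
tool_pos: [0.5472, 0.2899, 0.1387]
eef_rot: [0.707, 0.707, 0.0, 0.0]
force: [-1.4, -1.1, 5.8]
gripper_width: 0.0234
gripper_force: 82.0
```

Seated (8 N contact). Next I release and retreat.

>>> move_arm(plan=[[0, [0, 0, 0], 0], [0.6, [0, 0, 0], 0], [0.9, [0, 0, 0], 0], [0.9, [0, 0, 0], 0], [0.9, [0, 0, 0], 0]])

```text
time_s: 34.42
tool_pos: [0.547, 0.2908, 0.137]
eef_rot: [0.707, 0.707, -0.0, -0.0]
force: [0.3, 0.0, 0.4]
gripper_width: 0.0769
gripper_force: 0.0
```

>>> move_arm(plan=[[0.9, [0, 0, -0.15], 0], [0.9, [0, 0, -0.4], 0], [0.9, [0, 0, -0.7], 0], [0.9, [0, 0, -0.7], 0]])

```text
time_s: 34.92
tool_pos: [0.5495, 0.2921, 0.2839]
eef_rot: [0.707, 0.707, 0.006, 0.002]
force: [0.1, -0.4, 0.0]
gripper_width: 0.0772
gripper_force: 0.0
```

>>> move_arm(plan=[[0.9, [-0.2, -0.3, 0], 0], [0.9, [-0.4, -0.6, 0], 0], [0.9, [-0.5, -0.9, 0], 0], [0.9, [-0.5, -0.9, 0], 0], [0.9, [-0.5, -0.9, 0], 0]])

```text
time_s: 35.55
tool_pos: [0.3658, 0.1901, 0.2771]
eef_rot: [0.707, 0.707, -0.0, -0.0]
force: [-0.0, 0.5, 0.2]
gripper_width: 0.0771
gripper_force: 0.0
```

```bash
python3 - <<'E'
from w import *
go()
s=manip.snapshot("scene");t=manip.snapshot("top")
a=cv2.resize(s["frame"][140:400,160:480,::-1],(400,325));b=cv2.resize(t["frame"][150:345,185:445,::-1],(400,300));b=cv2.copyMakeBorder(b,0,25,0,0,0)
cv2.imwrite("pics/n.png",np.hstack([a,b]))
E
```

```text
t 35.55 [0.3658 0.1901 0.2771 1.5715] w 0.0771 F [-0.   0.5  0.2]
```

View pics/n.png

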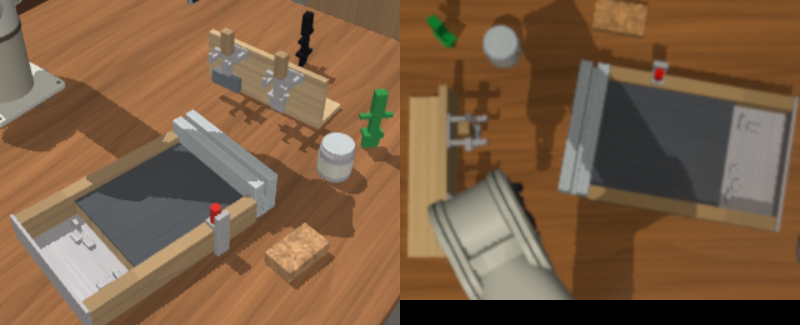

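Both tools hang on the forks (left half, (225,60) and (280,85)). The panel is clear, the chips are in the tray, and the tin and sanding block stand where they were. I'll hand the job in.

```bash
python3 -c "
from plant import manip
print(manip.close_job())"
```

```text
the job is handed in; nothing more can be done
None
```

I handed the job in at about 36 s: all five chips are in the tray, the gap was gauged at the clamp end and then the other end, and scraper and gauge hang on the forks again; no verdict came back.

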